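Hang a hanger arm on the repair table's slotted rack

ROBOT

A 6-joint arm with a two-finger parallel gripper is mounted at the origin on the work surface. World frame = base frame: x ahead of the robot, y to its left, z up, the work surface at z = 0. Lengths are in m, angles in degrees, forces in N, time in s.
With the tool pointing down it reaches from about 0.25 to 0.775 m from the base axis. Payload 4 kg.
Tool frame: the origin (TCP) lies midway between the tips of the shut fingers; the grasp point (between the pads) lies 19 mm behind it (env.pinch_z is the distance from the TCP to the grasp point, in m); z points along the fingers, y is the direction in which the jaws open and shut (so a half turn about z gives the same grasp; the last joint's range is limited). The gripper opens to 85 mm and grips with 20 to 120 N. Pads are 22 mm wide; open, the fingers measure 114 mm over their backs; the gripper's body (76 mm by 85 mm) begins 54 mm behind the grasp point. The pads swing forward as they close: fully open they stand 13 mm farther back than shut.
Start: joints at [-78.272, 4.996, 78.535, -0, 96.463, -5.907], TCP at [0.167, -0.524, 0.231] pointing down, gripper open.
Joint ranges: [-177.83, 177.83], [-43.37, 116.18], [15.69, 146.23], [-61.86, 241.86], [9.47, 152.12], [-147.06, 147.06]. Speed limits (degrees/s): [159.86, 159.86, 180, 180, 180, 180].

INTERFACE

Orientations are given as a 3x3 rotation matrix whose columns are the frame's x, y, z axes.
In Python, from workcell import env gives the robot as it stands. The module is installed in compiled form; this text tells all that it offers.
- The arm moves only by the tool apply_moves, never from a script. Its argument "series" is a list that holds one entry, the list of rows, each a list of 7 numbers: the shift along the tool's x, y, z in m, then the turn, a rotation vector about the tool's x, y, z in degrees, then the finger opening in m, from 0 to 0.0854. A call has 1 to 20 rows; each row is the pose to reach, as a shift and turn from the pose measured when the call began, along the tool's axes at that moment; what a row does not reach only later rows make up. A row lasts 1/8 s, in which the tool goes at most 62.5 mm and 10.7 degrees, less where a joint would pass 70% of its speed; a pose out of reach is approached as far as the arm can. A call with a gripper value outside its range is refused whole. The fingers move at their own pace and stop on an object; "force" is the grip in N (left out, the last holds). Time passes only in rows, so rows that repeat a pose let the fingers close. It gives the time, the measured TCP pose, the force and the opening at its end, in the units of the state.
- env.state(): the state, without advancing time (a new reading comes with each control period).
- env.snapshot(name): name is "side" or "top" or "wrist"; returns the picture (420x560x3 uint8, blue, green, red); there is no depth.
- env.get_calibration(name): a dict with "K" (3x3 intrinsics, pixels), "rvec" (rotation vector, rad) and "tvec" (3), from world to camera coordinates, as OpenCV has them; the wrist camera has in their place "hand_eye" (4x4, takes a point from camera to tool coordinates, whose origin is the TCP and whose axes are the flange's). Camera axes: x right, y down, z forward; pixel columns grow to the right and rows downward; lengths in m; the calibration is good to about 2 mm. A picture is of the moment at which its call begins: read the wrist's pose just before it. get_calibration takes no time and is no camera call.
- env.sign_off(): hands the job in, once; it reports no verdict.
Trained networks look in the newest picture that a camera, given by its name, has taken for a name from the list of things; names that differ only in an ending like _2 or _b are one class to them, and where a whole thing is asked for, a point or a joint stands for the part that bears it (a point fixed in the world has none). Each returns a list of dicts, best first, with "conf" (0 to 1); they miss things now and then, are a little off and sometimes report something else, mostly with a low value. They report only what shows in the picture. A call takes as long as a camera call.
- env.spot_in(camera, query): "box" ([left, top, width, height] in pixels, round what is visible of it).
- env.regions_of(camera, query): "region" (420x560 bool, what is visible of it) and "box" ([left, top, width, height] in pixels, round what is visible of it).
- env.pinpoint(camera, query): "pixel" ([column, row] in pixels: a listed point, or the origin of a listed thing).
The state is a dict: "clock": time; "q": joint angles; "qvel": joint speeds; "joint_torque": joint torques, N m; "ee_pos": TCP position; "orientation": TCP orientation; "wrist_force": force on the tool from outside, world axes, zero at the start; "torque": the same for the moment, N m; "finger_gap": finger opening in m.
Only numpy, scipy, OpenCV 4.12 (cv2) and the standard library are available. Lean on these libraries where they do the work, as an engineer would, in place of code of your own. Each camera call takes 0.05 s, during which the arm holds its last target. There are 200 camera calls.

TASK

Hang the loose steel hanger arm on the slotted rack: hook its two claws into the upper pair of slots, one in each upright, and push it down until the sprung catch snaps in and the arm is locked fully home, with its back plate flush on the uprights. Feel your way and press gently (about 20 N does it, never over 30 N), and leave everything else on the table where it is.

Things in the scene. Friction and masses are not known exactly. Their poses are not given: they have to be found in the camera images.
- rack: Bench rack, fixed: grey base (130 x 200 x 12 mm, x -10 to +120) and two upright bare-steel slotted strips, 30 mm wide, 4 mm thick, centred at y -45 and +45 mm, tops about 192 mm high, 20 mm of open space behind the slots. Origin on the table below the middle of the strips' front faces (these lie at x = 0). x points into the rack, away from the robot, y left, z up.
- slots (a point): Middle of the upper pair of slots, on the rack, half-way between the strips in their front plane, 156 mm up; rack's axes. Slots 7.5 mm wide, 50 mm tall (+-25 from here), at y -45 and +45 mm. Strips and catch are clamped together by hand up to 8 mm higher or lower than this: the shift is not measured and must be felt. A second pair of slots lies 97 mm lower.
- bracket_grip (a point): Loose steel hanger arm, 260 g, standing as it will hang: middle of its bar, half-way up, 18 mm over the underside. x points to the claws, y left, z up. Bar 14 mm wide in y (grasp here), 36 mm tall, x -51 to +51; end stop 30 mm wide, 50 mm tall at x -54. Back plate 110 wide, 55 tall, 4 mm thick, rear face at x +55 (ends flush on the uprights).
- claws (a point): Hanger arm: midway between its two claws, on the rear face, 31 mm over the underside; arm's axes. Claws at y -45 and +45 mm: 5 mm wide, pointed outer edge, 14 mm out in x, turned down; z -13 to +13 mm from here, neck z +5 to +13; 5.2 mm gap to the rear face. They enter when this point is within 12 mm of the slots' true mid-height. Pushed to the bottom it is 30 mm below that.
- pad (a point): Hanger arm: middle of the top of its press pad, a flat 50 mm (y) x 30 mm (x) on the back plate's top edge, 55 mm over the underside. Going down, the arm meets the catch 14 mm above bottom and rests there, hooked, if let go; 7 to 18 N push it past and onto a sprung rubber seat 5 mm above bottom (10 N); the catch snaps in 1.2 mm above bottom, then claw necks bottom hard.
- bracket_back (a point): Hanger arm: middle of the lower edge of its rear face, 55 mm ahead (+x) of the bar's middle, at the underside; arm's axes. Pushed to the bottom: 95 mm above the table (the seat then lifts it 1 mm against the catch), plus or minus the up to 8 mm shift.
- catch (a joint): Sprung catch midway between the strips, in m: a nose 3.5 mm proud of their front plane, its tail tab showing between the strip tops. 0 = nose out (at rest, also once snapped into a locked arm); 0.002 to 0.0035 = pushed back by the arm passing over it.
- seat (a joint): Sprung black rubber seat, two buffers between the strips under the hung arm's back plate, in m: 0 = up, 0.005 = pressed in by an arm at the bottom, about 0.004 under a locked arm (the catch then holds it down).

How it is judged:
By the outcome, as a careful person would: the job done as asked, in the order asked, and still so for the second after the job is handed in, with the robot touching nothing.
It also fails if it takes over 48 s, if anything falls off the work surface, if the arm or the gripper's body presses on something with over 40 N, if the wrist force passes 120 N, or if a joint passes its speed limit or range.

## Working session

There is one attempt and no reset: what is moved stays moved. The work goes in short steps, Python scripts to look and compute and a tool call to move; the robot and the scene stay as the last step left them, time stands still between calls to the robot, and variables do not carry over. Pictures are saved under pics/ and viewed, about 8 in all and at most 12, crops included, and the job is handed in when it is done.

Besides the shell and the picture viewer there is one more tool, called after ">>>" as name(argument=value, ...), one argument or row to a line, values as JSON. apply_moves: Moves the arm, as the interface text tells. Its arguments: {"type":"object","properties":{"series":{"type":"array"},"force":{"type":"number"}},"required":["series"]}

```bash
mkdir -p pics
cat > h.py <<'E'
import numpy as np, cv2
from workcell import env
def cal(c):
    if c=="wrist":
        s=env.state(); H=np.eye(4); H[:3,:3]=s["orientation"]; H[:3,3]=s["ee_pos"]
        T=np.linalg.inv(H@np.array(env.get_calibration(c)["hand_eye"])); return np.array(env.get_calibration(c)["K"]),T[:3,:3],T[:3,3]
    k=env.get_calibration(c); return np.array(k["K"]),cv2.Rodrigues(np.array(k["rvec"],float))[0],np.array(k["tvec"],float).ravel()
def ray(c,px):
    K,R,t=cal(c); d=R.T@np.linalg.inv(K)@np.array([*px,1.]); return -R.T@t,d/np.linalg.norm(d)
def atz(c,px,z):
    o,d=ray(c,px); return o+d*(z-o[2])/d[2]
def tri(obs):
    A=0;b=0
    for c,px in obs:
        o,d=ray(c,px);P=np.eye(3)-np.outer(d,d);A=A+P;b=b+P@o
    x=np.linalg.solve(A,b); return x,[np.linalg.norm((np.eye(3)-np.outer(ray(c,p)[1],ray(c,p)[1]))@(x-ray(c,p)[0])) for c,p in obs]
def proj(c,X):
    K,R,t=cal(c); p=K@(R@np.array(X)+t); return p[:2]/p[2]
E
python3 - <<'E'
from h import *
np.set_printoptions(precision=4,suppress=True)
I={}
for c in("side","top"):
    I[c]=env.snapshot(c); cv2.imwrite(f"pics/{c}0.png",I[c])
    print(c,"cam at",ray(c,(280,210)))
pp={}
for n in("rack","slots","bracket_grip","claws","pad","bracket_back"):
    for c in("side","top"):
        r=env.pinpoint(c,n)
        print(n,c,[(np.round(d["pixel"],1),round(d["conf"],2)) for d in r[:3]])
        if r: pp[n,c]=r[0]["pixel"]
    if (n,"side") in pp and (n,"top") in pp: print("   ",*tri([(c,pp[n,c]) for c in("side","top")]))
print(env.state())
E
```

```text
side cam at (array([ 0.3808, -0.5659,  0.5381]), array([ 0.2377,  0.7779, -0.5817]))
top cam at (array([ 0.5326, -0.0039,  0.8529]), array([ 0.0366,  0.0105, -0.9993]))
rack side [(array([309.4, 237.1]), 0.79)]
rack top [(array([264.2, 177.3]), 0.97)]
    [ 0.6305  0.0372 -0.0025] [np.float64(0.0013040846924182972), np.float64(0.0013040846924182432)]
slots side [(array([306.7, 174.8]), 0.93)]
slots top [(array([257.8, 166.2]), 0.57)]
    [0.6267 0.0415 0.1561] [np.float64(0.0029089754066846172), np.float64(0.0029089754066847356)]
bracket_grip side [(array([293.8, 365.1]), 0.82)]
bracket_grip top [(array([416.5, 246.2]), 0.64)]
    [ 0.4933 -0.2592  0.0224] [np.float64(0.002877300064027392), np.float64(0.002877300064027502)]
claws side [(array([329.4, 365.9]), 0.91)]
claws top [(array([429.7, 222.6]), 0.83)]
    [ 0.5396 -0.2819  0.0305] [np.float64(0.0024137264645427907), np.float64(0.002413726464542757)]
pad side [(array([321.8, 354.2]), 0.84)]
pad top [(array([430.7, 230.4]), 0.75)]
    [ 0.5268 -0.2757  0.0562] [np.float64(0.0003488308987571751), np.float64(0.000348830898757269)]
bracket_back side [(array([329.8, 377. ]), 0.88)]
bracket_back top [(array([418.8, 222.4]), 0.8), (array([413.3, 246.6]), 0.4)]
    [ 0.5428 -0.275  -0.0111] [np.float64(0.0003298860956578086), np.float64(0.00032988609565777136)]
{'clock': 0.7, 'q': array([-78.2711,   4.993 ,  78.533 ,   0.0005,  96.4619,  -5.9059]), 'qvel': array([ 0.0286, -0.0952, -0.0058, -0.0512,  0.0285,  0.0097]), 'joint_torque': array([ -0.0015, -35.1587, -31.3381,  -0.0002,   0.0002,  -0.    ]), 'ee_pos': array([ 0.1666, -0.5242,  0.2314]), 'orientation': array([[ 0.953 ,  0.3029,  0.0001],
       [ 0.3029, -0.953 , -0.0002],
       [-0.    ,  0.0002, -1.    ]]), 'wrist_force': array([-0.3443,  0.3302, -0.0491]), 'torque': array([-0.0047, -0.0485,  0.0641]), 'finger_gap': 0.0853485962257397}
```

View pics/side0.png

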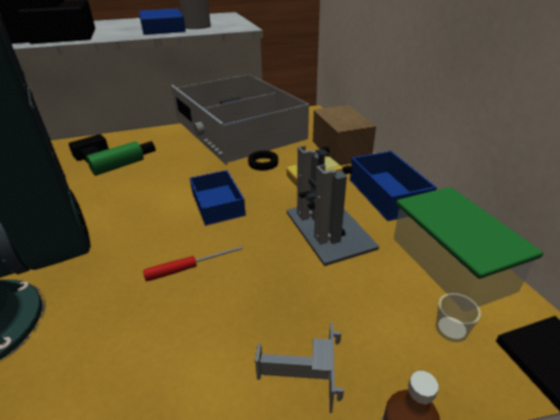

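View pics/top0.png

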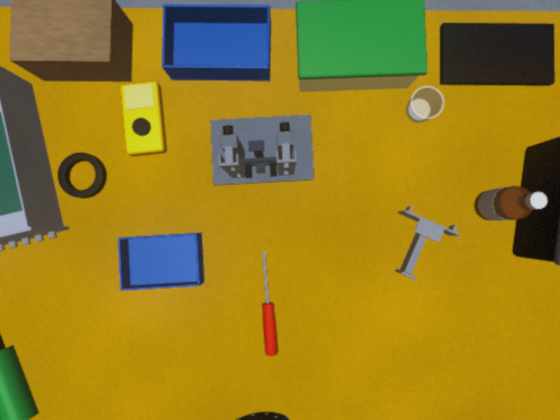

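The side view shows the hanger arm lying at about (300,365) and the rack at about (325,200). In the top view the arm sits at about (425,240) with a yaw near -26°, and the rack is at about (262,150), only slightly turned. I'm moving above the arm for a closer look.

>>> apply_moves(
  series=[
    [[0.056,-0.022,0.0,0,0,6,0.085],[0.112,-0.044,0.0,0,0,12,0.085],[0.168,-0.066,0.0,0,0,18,0.085],[0.224,-0.088,0.0,0,0,24,0.085],[0.28,-0.11,0.0,0,0,30,0.085],[0.336,-0.132,0.0,0,0,37,0.085],[0.391,-0.154,0.02,0,0,43.6,0.085],[0.391,-0.154,0.03,0,0,43.6,0.085],[0.391,-0.154,0.03,0,0,43.6,0.085]],
  ],
  force=60,
)

```text
clock: 1.82
ee_pos: [0.4918, -0.2587, 0.2]
orientation: [[0.9, -0.437, -0.003], [-0.437, -0.9, 0.001], [-0.003, 0.001, -1.0]]
wrist_force: [0.1, -0.6, 1.0]
finger_gap: 0.0847
```

Run:
```python
from h import *
np.set_printoptions(precision=4,suppress=True)
print(np.array(env.get_calibration("wrist")["hand_eye"])); s=env.state(); print(s["clock"],s["ee_pos"],s["orientation"],s["wrist_force"],env.pinch_z)
im=env.snapshot("wrist"); cv2.imwrite("pics/w1.png",im)
for n,z in(("bracket_grip",.018),("claws",.031),("pad",.055),("bracket_back",0)):
    r=env.pinpoint("wrist",n)
    for d in r[:2]: print(n,np.round(d["pixel"],1),round(d["conf"],2),atz("wrist",d["pixel"],z))
```

```text
[[ 0.001  -0.958  -0.2868  0.0728]
 [ 1.      0.0011 -0.0003  0.0016]
 [ 0.0006 -0.2868  0.958  -0.1418]
 [ 0.      0.      0.      1.    ]]
1.825 [ 0.4918 -0.2587  0.2   ] [[ 0.8996 -0.4368 -0.0028]
 [-0.4368 -0.8996  0.0008]
 [-0.0029  0.0005 -1.    ]] [ 0.0854 -0.6364  1.0318] 0.0187
bracket_grip [281.2 185.8] 0.82 [ 0.4903 -0.2634  0.018 ]
claws [277.7 133.3] 0.9 [ 0.5453 -0.2861  0.031 ]
pad [275.3 152.3] 0.56 [ 0.5309 -0.2766  0.055 ]
bracket_back [273.9 139.2] 0.71 [ 0.5404 -0.2785  0.    ]
```

View pics/w1.png

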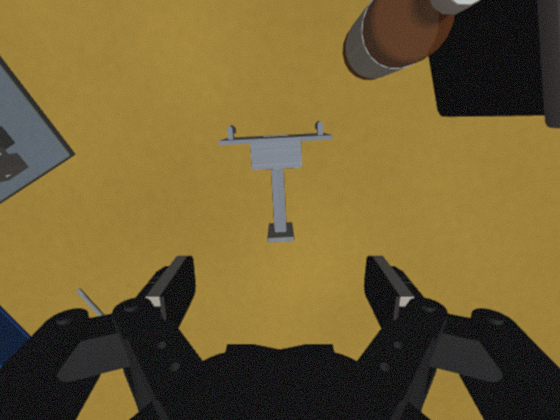

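The wrist view shows the arm with its bar running from (277,168) to (280,232) and the plate line from (220,143) to (332,136). That puts it about 3° counter-clockwise of the tool. I'll refine that and work out the grasp.

Run:
```python
from h import *
np.set_printoptions(precision=4,suppress=True)
s=env.state();R=s["orientation"];p=s["ee_pos"]
im=cv2.imread("pics/w1.png");g=cv2.GaussianBlur(cv2.cvtColor(im,cv2.COLOR_BGR2HSV)[...,1],(3,3),0)
r=env.regions_of("wrist","bracket_grip")[0]["region"]
pts=[]
for v in range(176,222,4):
    u=np.flatnonzero(r[v,255:305])+255; 
    if len(u): pts.append((u.mean(),v)); print(v,u.min(),u.max(),end="; ")
W=np.array([atz("wrist",q,.036) for q in pts]); L=(W-p)@R
print("\nline tool frame x,y fit",np.polyfit(L[:,0],L[:,1],1))
for q,z in(((220,141),.055),((332,135),.055),((268,241),.05),((293,240),.05)): print((atz("wrist",q,z)-p)@R)
```

```text
176 270 283; 180 271 284; 184 271 284; 188 271 284; 192 271 284; 196 272 284; 200 273 284; 204 273 285; 208 273 286; 212 273 286; 216 273 285; 220 273 286; 
line tool frame x,y fit [-0.0637 -0.0005]
[ 0.0526 -0.0567  0.1475]
[0.0585 0.0523 0.1476]
[-0.055  -0.0111  0.1523]
[-0.0538  0.0163  0.1523]
```

>>> apply_moves(
  series=[
    [[0.001,-0.0005,0.05,0,0,-3.4,0.085],[0.001,-0.0005,0.1,0,0,-3.4,0.085],[0.001,-0.0005,0.15,0,0,-3.4,0.07],[0.001,-0.0005,0.18,0,0,-3.4,0.06],[0.001,-0.0005,0.191,0,0,-3.4,0.05],[0.001,-0.0005,0.191,0,0,-3.4,0.03],[0.001,-0.0005,0.191,0,0,-3.4,0.0],[0.001,-0.0005,0.191,0,0,-3.4,0.0],[0.001,-0.0005,0.191,0,0,-3.4,0.0],[0.001,-0.0005,0.191,0,0,-3.4,0.0]],
  ],
  force=60,
)

```text
clock: 3.38
ee_pos: [0.4949, -0.2614, 0.0137]
orientation: [[0.923, -0.385, 0.005], [-0.385, -0.923, -0.004], [0.006, 0.002, -1.0]]
wrist_force: [-0.6, -0.1, 5.2]
finger_gap: 0.0127
```

Run:
```python
from h import *
a=env.snapshot("wrist");b=env.snapshot("side");s=env.state();print(s["ee_pos"],s["wrist_force"],s["finger_gap"])
cv2.imwrite("pics/w2.png",np.hstack([cv2.resize(a,(400,300)),cv2.resize(b[260:420,180:430],(400,300))]))
```

```text
[ 0.49494837 -0.26132794  0.01365958] [-0.14823767 -0.51829385  6.69309809] 0.012687626472591928
```

View pics/w2.png

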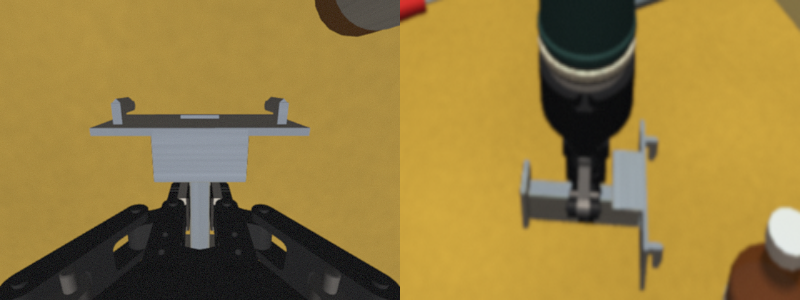

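The grip is straight but sits about 5 mm high, because the closing swing lifted the tool. I'll regrip lower, then lift.

>>> apply_moves(
  series=[
    [[0,0,0,0,0,0,0.028],[-0.001,0,0.003,0,0,0,0.028],[-0.002,0,0.006,0,0,0,0.028],[-0.002,0,0.006,0,0,0,0.028],[-0.002,0,0.006,0,0,0,0.0],[-0.002,0,0.006,0,0,0,0.0],[-0.002,0,0.006,0,0,0,0.0]],
  ],
  force=90,
)

```text
clock: 4.35
ee_pos: [0.493, -0.2606, 0.0075]
orientation: [[0.923, -0.385, 0.005], [-0.385, -0.923, -0.004], [0.006, 0.002, -1.0]]
wrist_force: [0.0, -1.4, -0.6]
finger_gap: 0.0128
```

Run:
```python
from h import *
s=env.state();print(s["ee_pos"],s["orientation"],s["wrist_force"],s["finger_gap"])
```

```text
[ 0.49304753 -0.26059178  0.00752685] [[ 0.92271474 -0.38545372  0.00478921]
 [-0.38543948 -0.92272592 -0.00364435]
 [ 0.00582385  0.00151675 -0.99998189]] [ 0.04001948 -1.41013916 -0.56907083] 0.01280283504276611
```

>>> apply_moves(
  series=[
    [[0,0,-0.03,0,0,0,0.0],[0,0,-0.08,0,0,0,0.0],[-0.01,-0.035,-0.13,0,0,-4,0.0],[-0.022,-0.08,-0.18,0,0,-9,0.0],[-0.036,-0.13,-0.213,0,0,-14,0.0],[-0.05,-0.18,-0.213,0,0,-19,0.0],[-0.063,-0.23,-0.213,0,0,-23,0.0],[-0.075,-0.27,-0.213,0,0,-25.6,0.0],[-0.079,-0.286,-0.213,0,0,-25.6,0.0],[-0.079,-0.286,-0.213,0,0,-25.6,0.0],[-0.079,-0.286,-0.213,0,0,-25.6,0.0]],
  ],
)

```text
clock: 5.72
ee_pos: [0.5293, 0.0333, 0.2193]
orientation: [[0.999, 0.049, 0.004], [0.049, -0.999, -0.005], [0.004, 0.005, -1.0]]
wrist_force: [-0.7, -0.9, -2.1]
finger_gap: 0.0125
```

Run:
```python
from h import *
np.set_printoptions(precision=4,suppress=True)
s=env.state();print(s["ee_pos"],s["orientation"],s["wrist_force"],s["finger_gap"])
a=env.snapshot("wrist");cv2.imwrite("pics/w3.png",a)
for n in("slots","rack","claws"):
    for d in env.pinpoint("wrist",n)[:2]: print(n,d["pixel"],d["conf"])
t=env.snapshot("top");cv2.imwrite("pics/t3.png",t)
print(env.pinpoint("top","claws")[:1],env.pinpoint("top","slots")[:1])
```

```text
[0.5293 0.0333 0.2193] [[ 0.9988  0.0495  0.004 ]
 [ 0.0495 -0.9988 -0.0046]
 [ 0.0038  0.0048 -1.    ]] [-0.7104 -0.8568 -2.103 ] 0.012547700292550493
slots [276.2, 77.6] 0.72
rack [278.4, 96.5] 0.71
claws [278.9, 163.8] 0.71
[] [{'pixel': [256.5, 167.0], 'conf': 0.74}]
```

View pics/w3.png

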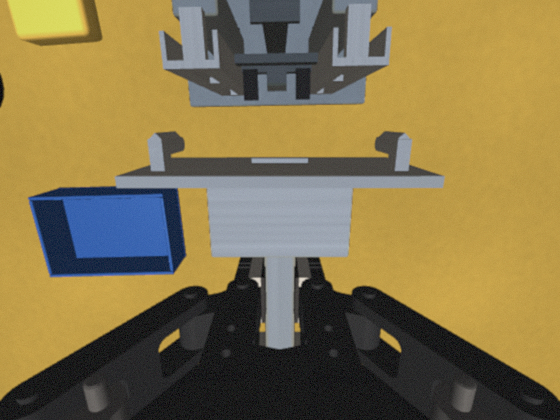

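The arm is held square, with the claws at columns 157 and 401 (row about 150). The rack's strips lie ahead at about (190,50) and (362,50). I'll enlarge the rack part.

Run:
```python
from h import *
a=cv2.imread("pics/w3.png")[0:190,140:420];cv2.imwrite("pics/w3c.png",cv2.convertScaleAbs(cv2.resize(a,(784,532),interpolation=cv2.INTER_CUBIC),alpha=1.5))
print(cal("wrist")[0])
```

```text
[[289.91634978   0.         279.37644144]
 [  0.         289.91634978 206.33684512]
 [  0.           0.           1.        ]]
```

View pics/w3c.png

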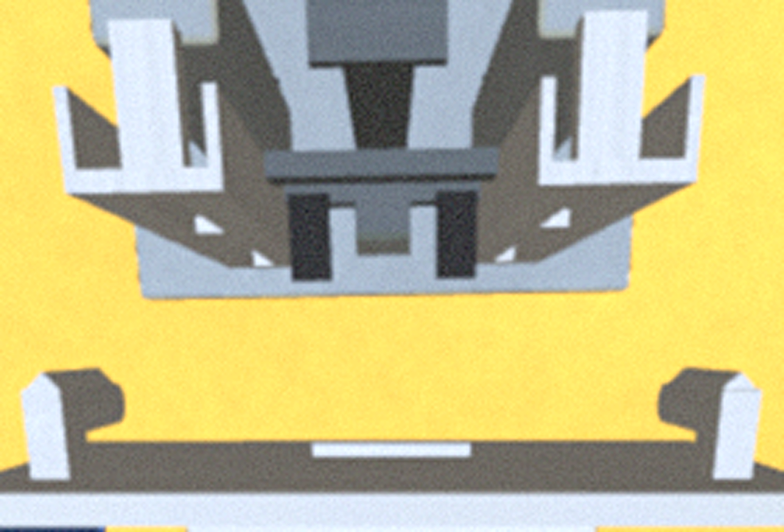

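The crop shows both strip tops, whose front corners are at (68,193), (222,190), (540,184) and (696,181). It also shows the claw tips at (41,372) and (740,374). I'll fit both poses.

Run:
```python
from h import *
from scipy.optimize import least_squares
np.set_printoptions(precision=4,suppress=True)
C=lambda l:np.array(l)/2.8+[140,0]
s=env.state();R=s["orientation"];p=s["ee_pos"]
def fit(px,M,z0=None):
    M=np.array(M,float)
    def W(v):
        c,d=np.cos(v[2]),np.sin(v[2]);return np.c_[v[0]+c*M[:,0]-d*M[:,1],v[1]+d*M[:,0]+c*M[:,1],v[3]+M[:,2]]
    f=lambda v:np.r_[np.ravel([proj("wrist",w) for w in W(v)]-px),([] if z0 is None else [(v[3]-z0)*1e5])]
    r=least_squares(f,[.6,.03,.05,.19],x_scale=[.01,.01,.05,.01]);return r.x,np.abs(r.fun).max()
px=C([(68,193),(222,190),(540,184),(696,181)]);M=[(0,.06,0),(0,.03,0),(0,-.03,0),(0,-.06,0)]
v,e=fit(px,M);print("rack free z",v[:2],np.degrees(v[2]),v[3],e)
for z in(.192,):
    v1,e1=fit(px,M,z);print("rack z",z,v1[:2],np.degrees(v1[2]),e1)
cl=C([(41,372),(740,374)]);zc=p[2]+.0235
u,e=fit(cl,[(.014,.045,.013),(.014,-.045,.013)],zc);print("claws",u,np.degrees(u[2]),e)
u,e=fit(cl,[(.014,.045,.013),(.014,-.045,.013)]);print("claws free z",u,np.degrees(u[2]),e)
print("tool yaw",np.degrees(np.arctan2(R[1,0],R[0,0])),"claws in tool",(u[:3]*[1,1,0]+[0,0,zc]-p)@R)
print("catch/top pinpoint",atz("top",(256.5,167),.156),tri([("side",(306.7,174.8)),("top",(257.2,166.6))]))
```

```text
rack free z [0.6285 0.0392] 3.9488009452226795 0.19244496023832006 0.7168769145152964
rack z 0.192 [0.6286 0.0392] 3.948770408051736 0.8633255569060054
claws [0.5826 0.0353 0.048  0.2432] 2.7510428118860486 2.3772001518862
claws free z [0.5826 0.0353 0.048  0.2411] 2.7517316030645635 1.7053025658242404e-13
tool yaw 2.864112078072816 claws in tool [ 0.0533  0.0013 -0.0232]
catch/top pinpoint [0.6282 0.0428 0.156 ] (array([0.6265, 0.0424, 0.1556]), [np.float64(0.0024429638574436246), np.float64(0.0024429638574436823)])
```

>>> apply_moves(
  series=[
    [[0,0,0.03,0,0,-1.2,0.0],[0.005,0,0.06,0,0,-1.2,0.0],[0.015,0,0.08,0,0,-1.2,0.0],[0.022,0,0.086,0,0,-1.2,0.0],[0.026,0,0.086,0,0,-1.2,0.0],[0.026,0,0.086,0,0,-1.2,0.0],[0.026,0,0.086,0,0,-1.2,0.0]],
  ],
)

```text
clock: 6.95
ee_pos: [0.5562, 0.0349, 0.135]
orientation: [[0.997, 0.071, 0.007], [0.071, -0.997, -0.004], [0.006, 0.004, -1.0]]
wrist_force: [-0.0, 0.3, -3.1]
finger_gap: 0.0125
```

Run:
```python
from h import *
s=env.state();print(s["ee_pos"],s["orientation"],s["wrist_force"],s["finger_gap"])
a=env.snapshot("wrist");cv2.imwrite("pics/w4.png",a);a=a[0:190,110:450]
cv2.imwrite("pics/w4c.png",cv2.convertScaleAbs(cv2.resize(a,(782,437),interpolation=cv2.INTER_CUBIC),alpha=1.5))
```

```text
[0.5562444  0.03485241 0.13499901] [[ 0.99746497  0.0708412   0.00672062]
 [ 0.07086785 -0.99747842 -0.00381381]
 [ 0.0064335   0.00428042 -0.99997014]] [-0.01813782  0.32210768 -3.10861548] 0.012535245635014517
```

View pics/w4c.png

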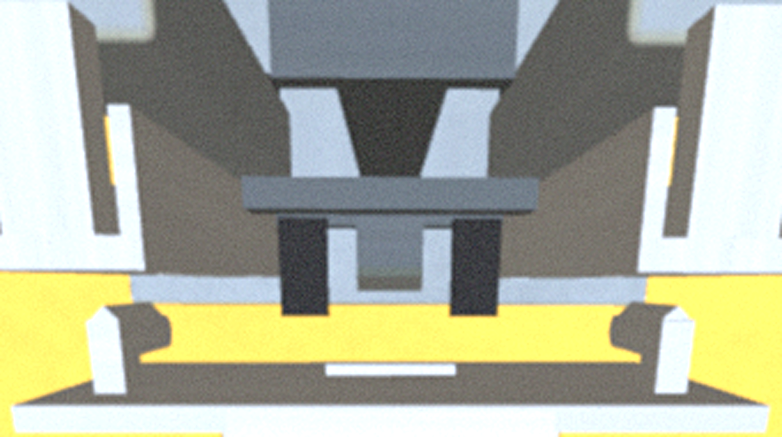

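The crop shows the arm centred and square to the rack: the strip inner corners and the claw pair both have their middle at about column 391. I'll feel forward from here.

>>> apply_moves(
  series=[
    [[0.004,0,0,0,0,0,0.0],[0.008,0,0,0,0,0,0.0],[0.011,0,0,0,0,0,0.0],[0.011,0,0,0,0,0,0.0]],
  ],
)

```text
clock: 7.5
ee_pos: [0.5673, 0.0357, 0.1347]
orientation: [[0.997, 0.071, 0.006], [0.071, -0.997, -0.004], [0.006, 0.004, -1.0]]
wrist_force: [0.3, -0.9, -2.8]
finger_gap: 0.0127
```

>>> apply_moves(
  series=[
    [[0.003,0,0,0,0,0,0.0],[0.006,0,0,0,0,0,0.0],[0.008,0,0,0,0,0,0.0],[0.01,0,0,0,0,0,0.0],[0.01,0,0,0,0,0,0.0]],
  ],
)

```text
clock: 8.12
ee_pos: [0.5745, 0.0363, 0.1345]
orientation: [[0.998, 0.07, -0.001], [0.07, -0.998, -0.004], [-0.001, 0.004, -1.0]]
wrist_force: [-9.2, 0.1, 1.3]
finger_gap: 0.0124
```

Plate contact came at the expected depth, so the claws are in. Now I'll lower to the catch.

>>> apply_moves(
  series=[
    [[0,0,0.003,0,0,0,0.0],[0,0,0.006,0,0,0,0.0],[0,0,0.009,0,0,0,0.0],[0,0,0.012,0,0,0,0.0],[0,0,0.012,0,0,0,0.0]],
  ],
)

```text
clock: 8.75
ee_pos: [0.5742, 0.0363, 0.1219]
orientation: [[0.998, 0.07, -0.002], [0.07, -0.998, -0.004], [-0.002, 0.004, -1.0]]
wrist_force: [-2.5, 0.9, -4.3]
finger_gap: 0.0126
```

>>> apply_moves(
  series=[
    [[0,0,0.002,0,0,0,0.0],[0,0,0.004,0,0,0,0.0],[0,0,0.005,0,0,0,0.0],[0,0,0.005,0,0,0,0.0]],
  ],
)

```text
clock: 9.25
ee_pos: [0.5743, 0.0363, 0.1171]
orientation: [[0.998, 0.07, -0.002], [0.07, -0.998, -0.004], [-0.002, 0.004, -1.0]]
wrist_force: [-3.3, -0.7, -0.8]
finger_gap: 0.0126
```

>>> apply_moves(
  series=[
    [[0,0,0.001,0,0,0,0.0],[0,0,0.002,0,0,0,0.0],[0,0,0.003,0,0,0,0.0],[0,0,0.003,0,0,0,0.0]],
  ],
)

```text
clock: 9.75
ee_pos: [0.5744, 0.0362, 0.116]
orientation: [[0.998, 0.071, -0.0], [0.071, -0.997, -0.004], [-0.001, 0.004, -1.0]]
wrist_force: [-6.6, -1.3, 6.2]
finger_gap: 0.0127
```

The arm is resting on the catch with its underside at about 109 mm, so the shift is close to 0. I'll release it and come up over the pad.

>>> apply_moves(
  series=[
    [[0,0,0,0,0,0,0.0],[0,0,0,0,0,0,0.035],[0,0,0,0,0,0,0.035],[0,0,0,0,0,0,0.035],[0,0,-0.01,0,0,0,0.035],[0,0,-0.035,0,0,0,0.035],[0,0,-0.06,0,0,0,0.035],[0,0,-0.07,0,0,0,0.02],[0,0,-0.07,0,0,0,0.0],[0,0,-0.07,0,0,0,0.0],[0,0,-0.07,0,0,0,0.0]],
  ],
)

```text
clock: 11.12
ee_pos: [0.5738, 0.0365, 0.1845]
orientation: [[0.997, 0.071, -0.003], [0.071, -0.997, -0.004], [-0.003, 0.004, -1.0]]
wrist_force: [0.4, -0.4, -0.1]
finger_gap: -0.0
```

Run:
```python
from h import *
np.set_printoptions(precision=4,suppress=True)
s=env.state();print(s["ee_pos"],s["wrist_force"],s["finger_gap"])
a=env.snapshot("wrist");b=env.snapshot("side")
cv2.imwrite("pics/w5.png",np.hstack([cv2.resize(a,(400,300)),cv2.resize(b[100:280,220:460],(400,300))]))
for d in env.pinpoint("wrist","pad")[:1]: print(d, (atz("wrist",d["pixel"],.164)-s["ee_pos"])@s["orientation"])
```

```text
[0.5738 0.0365 0.1845] [ 0.4396 -0.3538 -0.093 ] -2.9186257816736884e-05
{'pixel': [278.6, 149.5], 'conf': 0.64} [0.0566 0.0008 0.0204]
```

View pics/w5.png

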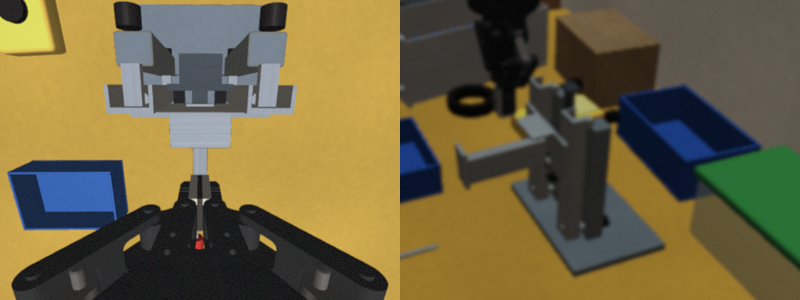

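The arm hangs on the catch. The pad spans rows 161 to 206 around column 280, so the network's pad row of 149 is a bit off. I'll compute the pad position from the picture.

Run:
```python
from h import *
np.set_printoptions(precision=4,suppress=True)
s=env.state()
for q in((280,161),(280,206),(238,206),(322,206)): print((atz("wrist",q,.164)-s["ee_pos"])@s["orientation"])
```

```text
[0.0499 0.0016 0.0211]
[0.0235 0.0016 0.0211]
[ 0.0235 -0.023   0.021 ]
[0.0235 0.0263 0.0212]
```

>>> apply_moves(
  series=[
    [[0.015,0,0,0,0,0,0.0],[0.03,0,0,0,0,0,0.0],[0.036,0.001,0.005,0,0,0,0.0],[0.036,0.001,0.012,0,0,0,0.0],[0.036,0.001,0.017,0,0,0,0.0],[0.036,0.001,0.02,0,0,0,0.0],[0.036,0.001,0.022,0,0,0,0.0],[0.036,0.001,0.022,0,0,0,0.0]],
  ],
)

```text
clock: 12.28
ee_pos: [0.6099, 0.038, 0.1632]
orientation: [[0.998, 0.071, -0.002], [0.071, -0.997, -0.004], [-0.002, 0.004, -1.0]]
wrist_force: [0.0, -0.5, 0.6]
finger_gap: 0.0003
```

>>> apply_moves(
  series=[
    [[0,0,0.001,0,0,0,0.0],[0,0,0.002,0,0,0,0.0],[0,0,0.003,0,0,0,0.0],[0,0,0.003,0,0,0,0.0]],
  ],
)

```text
clock: 12.78
ee_pos: [0.6103, 0.038, 0.1624]
orientation: [[0.998, 0.071, 0.001], [0.071, -0.997, -0.004], [0.001, 0.004, -1.0]]
wrist_force: [-1.6, 1.2, 6.6]
finger_gap: -0.0001
```

>>> apply_moves(
  series=[
    [[0,0,0.002,0,0,0,0.0],[0,0,0.003,0,0,0,0.0],[0,0,0.004,0,0,0,0.0],[0,0,0.004,0,0,0,0.0]],
  ],
)

```text
clock: 13.28
ee_pos: [0.6109, 0.0379, 0.1612]
orientation: [[0.997, 0.071, 0.004], [0.071, -0.997, -0.004], [0.004, 0.005, -1.0]]
wrist_force: [-2.1, -0.2, 7.6]
finger_gap: -0.0
```

>>> apply_moves(
  series=[
    [[0,0,0.003,0,0,0,0.0],[0,0,0.004,0,0,0,0.0],[0,0,0.005,0,0,0,0.0],[0,0,0.006,0,0,0,0.0],[0,0,0.006,0,0,0,0.0]],
  ],
)

```text
clock: 13.9
ee_pos: [0.6117, 0.0379, 0.157]
orientation: [[0.997, 0.071, 0.008], [0.071, -0.997, -0.004], [0.007, 0.005, -1.0]]
wrist_force: [0.8, -0.3, 0.5]
finger_gap: -0.0
```

>>> apply_moves(
  series=[
    [[0,0,0.002,0,0,0,0.0],[0,0,0.004,0,0,0,0.0],[0,0,0.006,0,0,0,0.0],[0,0,0.006,0,0,0,0.0]],
  ],
)

```text
clock: 14.4
ee_pos: [0.6115, 0.0379, 0.1516]
orientation: [[0.997, 0.071, 0.008], [0.071, -0.997, -0.005], [0.007, 0.005, -1.0]]
wrist_force: [-3.0, -0.1, 4.5]
finger_gap: 0.0002
```

>>> apply_moves(
  series=[
    [[0,0,0.002,0,0,0,0.0],[0,0,0.004,0,0,0,0.0],[0,0,0.005,0,0,0,0.0],[0,0,0.005,0,0,0,0.0]],
  ],
)

```text
clock: 14.9
ee_pos: [0.6113, 0.0379, 0.1505]
orientation: [[0.997, 0.071, 0.009], [0.071, -0.997, -0.005], [0.009, 0.005, -1.0]]
wrist_force: [-9.0, -0.5, 15.3]
finger_gap: 0.0001
```

>>> apply_moves(
  series=[
    [[0,0,0.004,0,0,0,0.0],[-0.001,0,0.005,0,0,0,0.0],[-0.001,0,0.006,0,0,0,0.0],[-0.001,0,0.006,0,0,0,0.0]],
  ],
)

```text
clock: 15.4
ee_pos: [0.6111, 0.0378, 0.1503]
orientation: [[0.997, 0.071, 0.015], [0.071, -0.997, -0.005], [0.014, 0.006, -1.0]]
wrist_force: [-9.0, 0.6, 18.6]
finger_gap: -0.0001
```

>>> apply_moves(
  series=[
    [[0,0,0.005,0,0,0,0.0],[-0.001,0,0.0065,0,0,0,0.0],[-0.001,0,0.0075,0,0,0,0.0],[-0.001,0,0.0075,0,0,0,0.0]],
  ],
)

```text
clock: 15.9
ee_pos: [0.6111, 0.0378, 0.1502]
orientation: [[0.997, 0.071, 0.021], [0.071, -0.997, -0.005], [0.021, 0.007, -1.0]]
wrist_force: [-10.5, -0.0, 24.5]
finger_gap: 0.0
```

Run:
```python
from h import *
np.set_printoptions(precision=4,suppress=True)
s=env.state();print(s["ee_pos"],s["wrist_force"],s["orientation"][:,2])
```

```text
[0.6111 0.0378 0.1502] [-10.5481  -0.039   24.5431] [ 0.0212 -0.0052 -0.9998]
```

Hard stop: 6 N more moved it only 0.1 mm. I'll lift off and check.

>>> apply_moves(
  series=[
    [[0,0,0,0,0,0,0.0],[-0.001,0,-0.004,0,0,0,0.0],[-0.001,0,-0.02,0,1.2,0,0.0],[-0.02,0,-0.05,0,1.2,0,0.0],[-0.05,0,-0.08,0,1.2,0,0.0],[-0.1,0,-0.1,0,1.2,0,0.0],[-0.1,0,-0.1,0,1.2,0,0.0]],
  ],
)

```text
clock: 16.77
ee_pos: [0.5082, 0.0312, 0.2513]
orientation: [[0.996, 0.071, 0.048], [0.071, -0.997, -0.004], [0.048, 0.007, -0.999]]
wrist_force: [0.8, 0.2, 0.6]
finger_gap: -0.0
```

Run:
```python
from h import *
np.set_printoptions(precision=4,suppress=True)
s=env.state();print(s["ee_pos"],s["wrist_force"])
a=env.snapshot("wrist");b=env.snapshot("side")
cv2.imwrite("pics/w6.png",np.hstack([cv2.resize(a,(400,300)),cv2.resize(b[130:270,250:430],(400,300))]))
pp={}
for n in("bracket_back","pad","claws","bracket_grip"):
    d=env.pinpoint("side",n)[:1]
    if d: print(n,d[0]["pixel"],d[0]["conf"])
c,sn=np.cos(np.radians(3.95)),np.sin(np.radians(3.95));o=np.array([.6286,.0392])
for z in(.096,.100): 
    print("pred back",z,proj("side",[*o,z]),"pad",proj("side",[o[0]-.017*c,o[1]-.017*sn,z+.055]),"grip",proj("side",[o[0]-.055*c,o[1]-.055*sn,z+.018]))
```

```text
[0.5082 0.0312 0.2513] [0.835  0.1902 0.5688]
bracket_back [308.2, 197.6] 0.63
pad [303.4, 180.5] 0.81
claws [308.1, 188.2] 0.89
bracket_grip [280.7, 200.9] 0.59
pred back 0.096 [308.7496 200.1138] pad [301.6431 179.0122] grip [284.1143 198.7638]
pred back 0.1 [308.7962 198.5135] pad [301.6704 177.2699] grip [284.0887 197.1021]
```

View pics/w6.png

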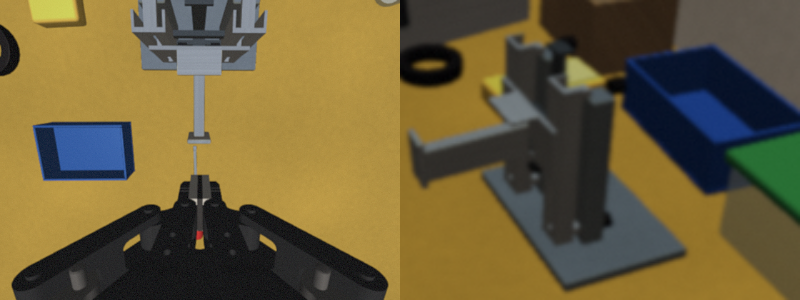

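The wrist and side views show the arm hanging upright with its plate against the strips. The lock can't be judged by eye, so I'll touch the pad lightly: locked means about 0.151, unlocked about 0.155.

>>> apply_moves(
  series=[
    [[0.03,0,0.01,0,-2.7,0,0.0],[0.075,0,0.03,0,-2.7,0,0.0],[0.1,0,0.036,0,-2.7,0,0.0],[0.099,0,0.065,0,-2.7,0,0.0],[0.0975,0,0.092,0,-2.7,0,0.0],[0.0975,0,0.096,0,-2.7,0,0.0],[0.0975,0,0.096,0,-2.7,0,0.0]],
  ],
)

```text
clock: 17.95
ee_pos: [0.6108, 0.0379, 0.154]
orientation: [[0.997, 0.071, -0.009], [0.071, -0.997, -0.007], [-0.009, 0.006, -1.0]]
wrist_force: [-0.2, -0.2, -1.2]
finger_gap: -0.0002
```

>>> apply_moves(
  series=[
    [[0,0,0.001,0,0,0,0.0],[0,0,0.002,0,0,0,0.0],[0,0,0.002,0,0,0,0.0]],
  ],
)

```text
clock: 18.32
ee_pos: [0.6108, 0.0378, 0.1523]
orientation: [[0.997, 0.071, -0.008], [0.071, -0.997, -0.007], [-0.009, 0.006, -1.0]]
wrist_force: [-0.6, -0.4, 0.1]
finger_gap: -0.0002
```

>>> apply_moves(
  series=[
    [[0,0,0.001,0,0,0,0.0],[0,0,0.002,0,0,0,0.0],[0,0,0.002,0,0,0,0.0]],
  ],
)

```text
clock: 18.7
ee_pos: [0.611, 0.0379, 0.1521]
orientation: [[0.997, 0.071, -0.006], [0.071, -0.997, -0.007], [-0.007, 0.006, -1.0]]
wrist_force: [-2.7, 0.4, 5.4]
finger_gap: -0.0003
```

Contact is at 0.152, well below 0.155. One more gentle press will confirm how far that is above the hard bottom.

>>> apply_moves(
  series=[
    [[0,0,0.003,0,0,0,0.0],[-0.001,0,0.005,0,0,0,0.0],[-0.001,0,0.006,0,0,0,0.0],[-0.001,0,0.006,0,0,0,0.0]],
  ],
)

```text
clock: 19.2
ee_pos: [0.611, 0.0378, 0.1505]
orientation: [[0.997, 0.071, -0.001], [0.071, -0.997, -0.007], [-0.001, 0.007, -1.0]]
wrist_force: [-3.9, -0.1, 12.1]
finger_gap: -0.0001
```

>>> apply_moves(
  series=[
    [[0,0,0.005,0,0,0,0.0],[-0.001,0,0.007,0,0,0,0.0],[-0.001,0,0.0075,0,0,0,0.0],[-0.001,0,0.0075,0,0,0,0.0]],
  ],
)

```text
clock: 19.7
ee_pos: [0.6111, 0.0378, 0.1503]
orientation: [[0.997, 0.071, 0.006], [0.072, -0.997, -0.007], [0.006, 0.008, -1.0]]
wrist_force: [-7.2, -0.0, 20.0]
finger_gap: -0.0003
```

>>> apply_moves(
  series=[
    [[0,0,0,0,0,0,0.0],[-0.001,0,-0.004,0,0,0,0.0],[-0.001,0,-0.025,0,0,0,0.0],[-0.01,0,-0.06,0,0,0,0.0],[-0.05,0,-0.09,0,0,0,0.0],[-0.09,0,-0.1,0,0,0,0.0],[-0.09,0,-0.1,0,0,0,0.0],[-0.09,0,-0.1,0,0,0,0.0]],
  ],
)

```text
clock: 20.7
ee_pos: [0.5209, 0.0321, 0.2489]
orientation: [[0.997, 0.071, 0.006], [0.071, -0.997, -0.007], [0.005, 0.008, -1.0]]
wrist_force: [0.8, 0.1, 0.4]
finger_gap: -0.0002
```

Run:
```python
from h import *
s=env.state();print(s["ee_pos"],s["wrist_force"])
a=cv2.imread("pics/w6.png");b=env.snapshot("side");t=env.snapshot("top")
cv2.imwrite("pics/end.png",np.hstack([cv2.resize(t,(400,300)),cv2.resize(b[140:240,260:380],(400,334))[:300]]))
```

```text
[0.52089225 0.03210002 0.24886136] [0.7768034  0.13463815 0.44579962]
```

View pics/end.png

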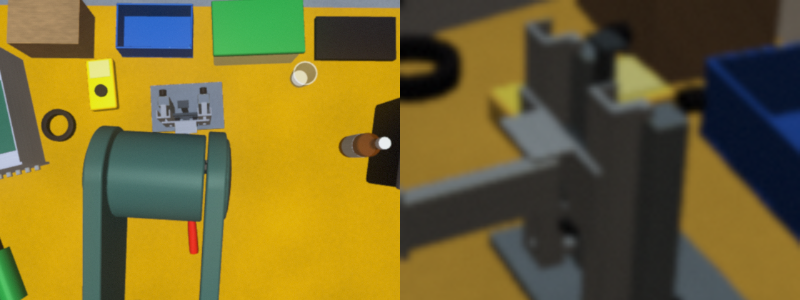

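The side view shows the plate flush on the strips and the robot clear of the arm. The top view shows the other things where they were. Handing in.

```bash
python3 -c "
from workcell import env
print(env.sign_off(), env.state()['clock'])"
```

```text
the job is handed in; nothing more can be done
the job is handed in; nothing more can be done
```

I hung the hanger arm on the upper pair of slots and pressed it down to a hard stop. I believe the catch has snapped in, but I never saw it and made no upward tug test. The job is handed in; the clock read 20.7 s after the last move.

**What I did:** I gripped the bar, regripping once because the first grip sat about 5 mm high. I slid both claws into the slots until the plate touched, then lowered the arm until it rested on the catch. The felt height shift was close to 0. I let go and pressed on the pad with the shut fingers; the highest reading was 24.5 N.

**Last checks:**
- **Hard stop:** at the end, 6 N more moved the arm only 0.1 mm. The tip was then at 0.1502 m, which puts the underside about 95 mm up, as expected for the bottom.
- **Lock:** after I let go, a light touch met the pad at about 0.152 m. That is 1.6–1.9 mm above the bottom, slightly more than the 1 mm stated for a locked arm. An unlocked arm would sit about 5 mm up, and there was no contact at 0.154 m.
- **Second press:** it stopped at the same place, 0.1503 m at 20 N.
- **Pictures:** the plate looks flush on the uprights, the other things in view look unmoved, and the robot is clear.

**What disagreed:** the network placed the pad about 2 cm too far in, so I took its position from the picture. Its side-view heights were too coarse to settle the lock.

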